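# Roll the kit bin to the end stop and stack it turned about

## Task

Roll the bin of jars along the roller lane until it rests against the end stop, keeping it down on the rollers all the way. Then lift it off, keeping it upright, turn it end for end relative to the matching bin waiting on the bench, and set it gently on top so that it seats level inside the rim on that bin's saddles instead of nesting onto the jars. Leave the waiting bin where it stands and disturb nothing else.

Things in the scene. Friction and masses are not known exactly. Their poses are not given: they have to be found in the camera images.
- lane: Roller lane fixed to the bench, aluminium, 480 mm long (its y axis), 135 mm wide over the feet; origin on the bench under its centre, z up. Open at +y; a steel end stop closes the -y end. Black guide strips at x = +-42 mm (inner faces) rise 12 mm above the rollers. No part is higher than 100 mm above the bench.
- lane_rollers (a point): Lane's centre at the level of the roller tops, 58 mm above the bench. 15 free steel rollers, 20 mm diameter, 84 mm long, 30 mm apart, axles along the lane's x. Level; a bin on them rolls along y with under 1 N and can coast a little.
- stop_face (a point): Middle of the lane's width on the face of the end stop's rubber buffer, at roller-top height (the stop reaches 40 mm above the rollers). A bin against the buffer has its origin about 90 mm from here towards the lane's +y.
- bin_lane: The bin to move, on the rollers: grey plastic stack-and-nest bin, 180 mm long (its x), 64 wide (y), 75 high, 0.3 to 0.65 kg with three jars in it (to 43 mm above the underside). Origin: centre of its underside, z up. The -x end, roughly towards the end stop, is the card end: a 32 mm cut-out over a blank white card. The +x end wall is full. Walls slope in downwards to a 160 x 44 mm underside.
- bin_lane_rim (a point): Centre of the lane bin's mouth at rim height, 75 mm above its origin. The rim band is stiff, with vertical outer faces 15 mm deep: at mid-length the bin can be gripped from above across its full 64 mm width. Rim faces lie at x = +-90 mm, y = +-32 mm; the +x end rim is a good place to push.
- bin_lane_card_end (a point): Top of the rim plane above the card end of the lane bin: its x = -90 mm, y = 0, z = +75 mm.
- bin_bench: The waiting bin, identical (with jars, same origin and axes), loose on the bench beyond the end stop, its card end pointing roughly the same way as the lane bin's. A bin turned end for end (x axes opposed, origins one above the other) sits on its saddles with its underside 65 mm above this origin; the same way round it drops through to about 43 mm, onto the jars.
- bin_bench_rim (a point): Centre of the waiting bin's mouth, 75 mm above its origin. Inside the rim, 10 mm below it, saddles on set-in pillars stand at this bin's x = +60 and -25 mm on both long walls. A stacked bin's underside goes 10 mm inside the rim with 3 to 4 mm of play each way.
- bin_bench_card_end (a point): Top of the rim plane above the card end of the waiting bin: its x = -90 mm, y = 0, z = +75 mm.
- hen: Bystander: speckled grey ceramic guinea fowl figurine, about 80 mm across, 90 mm high; origin under its centre.
- brush_pot: Bystander: white ceramic pot, 72 mm across and 90 mm high, with brushes standing up to 190 mm; origin under its centre.
- pigment_jar: Bystander: jar with a black cap, 60 mm across, 75 mm high; origin under its centre.
Things that resemble listed ones, but are neither listed nor needed, are in the scene too. Leave any purple look-alike of the bin_lane alone.

How it is judged:
By the outcome, as a careful person would: the job done as asked, in the order asked, and still so for the second after the job is handed in, with the robot touching nothing.
It also fails if it takes over 61 s, if anything falls off the work surface, if the arm or the gripper's body presses on something with over 40 N, if the wrist force passes 120 N, or if a joint passes its speed limit or range.

## Robot

A 6-joint arm with a two-finger parallel gripper is mounted at the origin on the work surface. World frame = base frame: x ahead of the robot, y to its left, z up, the work surface at z = 0. Lengths are in mm, angles in rad, forces in N, time in s.
With the tool pointing down it reaches from about 275 to 725 mm from the base axis. Payload 5.6 kg.
Tool frame: the origin (TCP) lies midway between the tips of the shut fingers; the grasp point (between the pads) lies 19 mm behind it; x points along the fingers, y is the direction in which the jaws open and shut, and the axes are right-handed (so a half turn about x gives the same grasp; the last joint's range is limited). The gripper opens to 85 mm and grips with 20 to 120 N. Pads are 22 mm wide; open, the fingers measure 114 mm over their backs; the gripper's body (76 mm by 85 mm) begins 54 mm behind the grasp point. The pads swing forward as they close: fully open they stand 13 mm farther back than shut.
Start: joints at [1.526, 0.255, 0.108, 0, -1.424, -0.285], TCP at [178.092, 520.361, 199.283] pointing down, gripper open.
Joint ranges: [-2.95, 2.95], [-1.21, 1.97], [-1.09, 1.5], [-2.87, 1.71], [-2.94, -0.07], [-3.05, 3.05]. Speed limits (rad/s): [2.57, 2.57, 3.14, 3.14, 3.14, 3.14].

## Interface

Orientations are given as a rotation vector (axis times angle).
In Python, from plant import bot gives the robot as it stands. The module is installed in compiled form; this text tells all that it offers.
- The arm moves only by the tool apply_moves, never from a script. Its argument "moves" is text: rows parted by semicolons, each of 7 numbers parted by spaces: the turn, a rotation vector about the tool's x, y, z in rad, then the shift along the tool's x, y, z in mm, then the closure, from -1 (fully open) to 1 (shut). A call has 1 to 8 rows; each row shifts and turns the commanded pose from where the row before left it, along the tool's axes as they then stand; what a row does not reach is not made up. A row lasts 1/12 s, in which the tool goes at most 41.7 mm and 7.16 degrees, less where a joint would pass 70% of its speed; a pose out of reach is approached as far as the arm can. A call with a gripper value outside its range is refused whole. The fingers move at their own pace and stop on an object; "newtons" is the grip in N (left out, the last holds). Time passes only in rows, so rows that do not move let the fingers close. It gives the time, the measured TCP pose, the force and the opening at its end, in the units of the state.
- bot.sense(): the state, without advancing time (a new reading comes with each control period).
- bot.grab_frame(name): name is "side" or "top"; returns the picture (420x560x3 uint8, red, green, blue); there is no depth.
- bot.camera_info(name): a dict with "fx", "fy", "cx", "cy" (pixels), "view" (4x4, takes a point from world to camera coordinates). Camera axes: x right, y down, z forward; pixel columns grow to the right and rows downward; lengths in mm; the calibration is good to about 2 mm. A picture is of the moment at which its call begins. camera_info takes no time and is no camera call.
- bot.job_done(): hands the job in, once; it reports no verdict.
The state is a dict: "time_s": time; "qpos": joint angles; "qvel": joint speeds; "tau": joint torques, N m; "eef_pos": TCP position; "tcp_rot": TCP orientation; "ft_force": force on the tool from outside, world axes, zero at the start; "torque": the same for the moment, N m; "gripper_width": opening from 0.0 (shut) to 1.0 (fully open).
Only numpy, scipy, OpenCV 4.12 (cv2) and the standard library are available. Lean on these libraries where they do the work, as an engineer would, in place of code of your own. Each camera call takes 0.05 s, during which the arm holds its last target.

## Working session

There is one attempt and no reset: what is moved stays moved. The work goes in short steps, Python scripts to look and compute and a tool call to move; the robot and the scene stay as the last step left them, time stands still between calls to the robot, and variables do not carry over. Pictures are saved under pics/ and viewed, and the job is handed in when it is done.

Besides the shell and the picture viewer there is one more tool, called after ">>>" as name(argument=value, ...) on one line, values as JSON. apply_moves: Moves the arm, as the interface text tells. Its arguments: {"type":"object","properties":{"moves":{"type":"string"},"newtons":{"type":"number"}},"required":["moves"]}

```bash
mkdir -p pics; python3 - <<'E'
from plant import bot
import cv2
for n in ("side","top"):
    im=bot.grab_frame(n); cv2.imwrite(f"pics/{n}0.png",im[:,:,::-1])
    print(n,bot.camera_info(n))
print(bot.sense())
E
```

```text
side {'fx': 388.21574895095983, 'fy': 388.21574895095983, 'cx': 276.82986864290547, 'cy': 216.62449132892658, 'view': array([[ 9.74935736e-01, -2.21387549e-01,  2.20876462e-02,
        -5.18288446e+02],
       [-1.09970051e-01, -5.65809110e-01, -8.17169896e-01,
         1.18138443e+02],
       [ 1.93408632e-01,  7.94259154e-01, -5.75973521e-01,
         1.16083099e+03],
       [ 0.00000000e+00,  0.00000000e+00,  0.00000000e+00,
         1.00000000e+00]])}
top {'fx': 522.8748405866485, 'fy': 522.8748405866485, 'cx': 284.14161881446887, 'cy': 212.74751632749204, 'view': array([[-1.77045719e-03, -9.99982203e-01,  5.69733845e-03,
        -8.29675222e+01],
       [-9.95164540e-01,  1.20235621e-03, -9.82145270e-02,
         4.96010796e+02],
       [ 9.82059289e-02, -5.84367381e-03, -9.95148957e-01,
         1.41282750e+03],
       [ 0.00000000e+00,  0.00000000e+00,  0.00000000e+00,
         1.00000000e+00]])}
{'time_s': 0.1, 'qpos': array([ 1.52561788e+00,  2.55690784e-01,  1.07141059e-01, -4.22779971e-04,
       -1.42390419e+00, -2.84604181e-01]), 'qvel': array([ 0.00114662, -0.00180209,  0.00414164, -0.00015614, -0.00097301,
        0.00112099]), 'tau': array([-2.32473241e-03, -3.87604272e+01,  2.38474077e+01,  5.37777856e+00,
       -3.77808130e-03, -2.53141252e-06]), 'eef_pos': array([177.89748029, 519.91130147, 198.48744739]), 'tcp_rot': array([-2.043275  ,  0.34186455,  2.043725  ]), 'ft_force': array([ 0.05701994, -0.05965293,  0.13404739]), 'torque': array([ 0.01316541,  0.02531879, -0.00596925]), 'gripper_width': 0.9989969755982598}
```

View pics/side0.png

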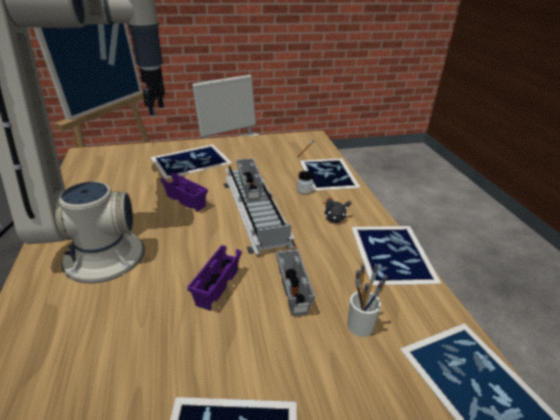

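View pics/top0.png

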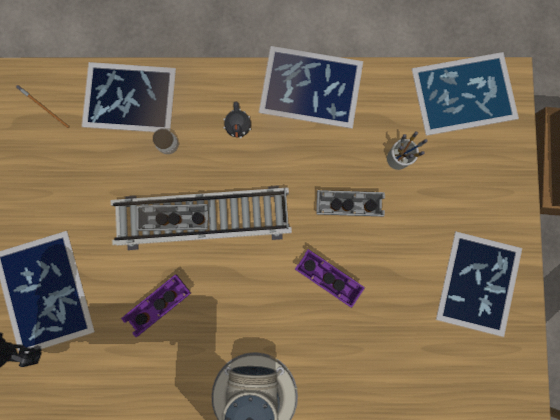

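Top view: the grey lane bin is at about (172,218) and the grey waiting bin at (349,203). The purple look-alikes are at (157,305) and (329,278). The grey bins fit the description: one is on the lane, the other beyond the end stop at (288,213). The enlarged crop below is to confirm this.

```bash
python3 - <<'E'
import cv2,numpy as np
t=cv2.imread("pics/top0.png")
a=cv2.resize(t[175:255,105:295],None,fx=4,fy=4,interpolation=cv2.INTER_CUBIC)
b=cv2.resize(t[170:240,300:400],None,fx=4,fy=4,interpolation=cv2.INTER_CUBIC)
o=np.zeros((600,760,3),np.uint8);o[:320,:760]=a;o[320:600,:400]=b
cv2.imwrite("pics/crop0.png",o)
s=cv2.imread("pics/side0.png")
cv2.imwrite("pics/crops0.png",cv2.resize(s[150:320,210:330],None,fx=3.5,fy=3.5,interpolation=cv2.INTER_CUBIC))
E
```

```text
(no output)
```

View pics/crop0.png

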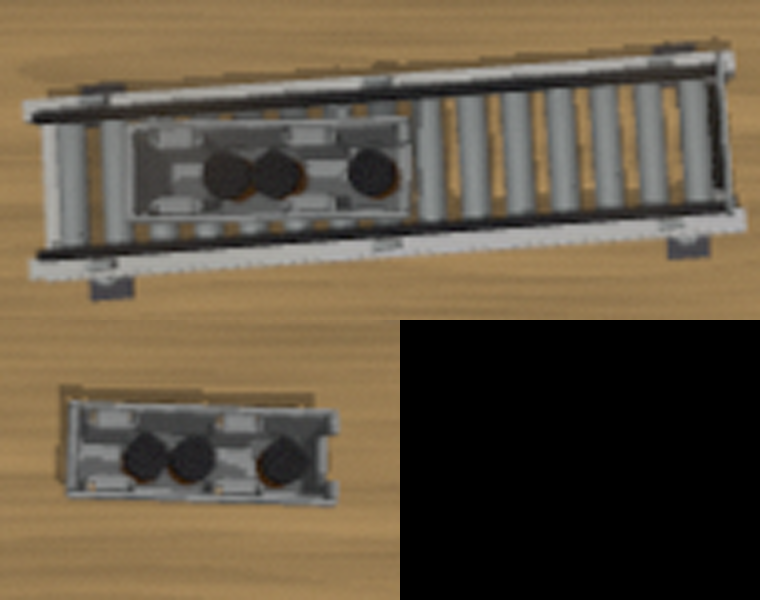

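View pics/crops0.png

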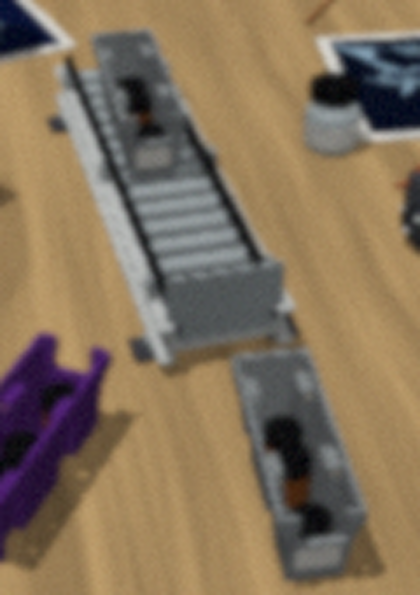

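The crop confirms both grey bins. In the top view, the cut-out and card are at the right (-y) end of each. Next I'll measure.

```bash
cat > h.py <<'E'
import numpy as np,cv2
from plant import bot
from scipy.spatial.transform import Rotation as R
def cast(n,uv,z):
    c=bot.camera_info(n);V=c["view"];uv=np.atleast_2d(uv).astype(float)
    d=np.c_[(uv[:,0]-c["cx"])/c["fx"],(uv[:,1]-c["cy"])/c["fy"],np.ones(len(uv))]@V[:3,:3]
    o=-V[:3,:3].T@V[:3,3]
    return o+d*((z-o[2])/d[:,2])[:,None]
def proj(n,P):
    c=bot.camera_info(n);V=c["view"];P=np.atleast_2d(P)
    q=P@V[:3,:3].T+V[:3,3];return np.c_[c["fx"]*q[:,0]/q[:,2]+c["cx"],c["fy"]*q[:,1]/q[:,2]+c["cy"]]
def snap(n,name):
    im=bot.grab_frame(n)[:,:,::-1].copy();cv2.imwrite(f"pics/{name}.png",im);return im
def tool():
    s=bot.sense();return s,R.from_rotvec(s["tcp_rot"]).as_matrix()
E
python3 - <<'E'
from h import *
np.set_printoptions(precision=1,suppress=True)
def rep(lab,c,z):
    P=cast("top",c,z);print(lab,P[:,:2].tolist() if 0 else P[:,:2]);m=P.mean(0)[:2]
    # card dir: right minus left
    d=(P[1]+P[2]-P[0]-P[3])[:2];print(" centre",m,"card dir deg",np.degrees(np.arctan2(d[1],d[0])),"len",np.linalg.norm(d)/2,"wid",np.linalg.norm((P[3]+P[2]-P[0]-P[1])[:2])/2)
rep("lane",[(138,206),(207,205),(206.3,228.3),(137,229.8)],133)
rep("bench",[(317.5,190.5),(384.2,192.8),(383.8,216),(317,214)],75)
# lane guide outer/inner lines: guide strips tops z=70
gl=np.array([(113.5,204.3),(284,192.5),(284.5,227),(114.5,239)])
P=cast("top",gl,70);print("strips",P[:,:2]);d=P[1]-P[0];e=P[2]-P[3]
print(np.degrees(np.arctan2(d[1],d[0])),np.degrees(np.arctan2(e[1],e[0])),P.mean(0))
t=cv2.imread("pics/top0.png")
hsv=cv2.cvtColor(t,cv2.COLOR_BGR2HSV)
m=(hsv[...,1]<60).astype(np.uint8);m[:, :305]=0;m[:,395:]=0;m[:180]=0;m[225:]=0
n,l,st,ce=cv2.connectedComponentsWithStats(m);k=1+st[1:,4].argmax()
cn=cv2.findContours((l==k).astype(np.uint8),cv2.RETR_EXTERNAL,cv2.CHAIN_APPROX_NONE)[0][0]
r=cv2.minAreaRect(cn);print(st[k],r,cv2.boxPoints(r))
s,T=tool();print(T)
E
```

```text
lane [[502.9 288.1]
 [505.2 113. ]
 [445.9 114. ]
 [442.3 289.1]]
 centre [474.1 201.1] card dir deg -89.03157887664257 len 175.09461492348206 wid 59.96128384988549
bench [[ 550.4 -172.4]
 [ 544.  -350.2]
 [ 481.9 -347.9]
 [ 487.5 -170.6]]
 centre [ 516.  -260.3] card dir deg -91.92034944276175 len 177.6452426039933 wid 62.53559486393503
strips [[514.6 370.7]
 [545.8 -83.2]
 [453.4 -84.3]
 [422.2 365.2]]
-86.06327271521583 -86.03198924388151 [484.  142.1  70. ]
[ 316  190   69   27 1569] ((350.268310546875, 202.9146270751953), (68.0605239868164, 24.36310577392578), 1.7899105548858643) [[315.9 214. ]
 [316.6 189.7]
 [384.7 191.8]
 [383.9 216.2]]
[[-0.  -0.3 -0.9]
 [-0.  -0.9  0.3]
 [-1.   0.  -0. ]]
```

```bash
python3 - <<'E'
from h import *
np.set_printoptions(precision=3,suppress=True)
s,T=tool();print(np.degrees(np.arctan2(T[1,1],T[0,1])))
# stop buffer / stop top edge (crop0 px/4 + (105,175))
for z in (58,98): print(z,cast("top",[(283.2,207),(285,207),(287.5,190)],z)[:,:2])
print(cast("top",[(403,152),(237,122),(165,140)],90))
E
```

```text
-108.89872121842724
58 [[508.123 -81.007]
 [508.118 -85.846]
 [554.228 -92.677]]
98 [[503.731 -80.844]
 [503.726 -85.544]
 [548.516 -92.179]]
[[ 651.279 -399.485   90.   ]
 [ 732.873   42.019   90.   ]
 [ 684.021  232.852   90.   ]]
```

>>> apply_moves(moves="0.117 0 0 0 0 0 1;0.117 0 0 0 0 0 1;0.117 0 0 0 0 0 1;0.117 0 0 0 0 0 1;0.117 0 0 0 0 0 1;0.117 0 0 0 0 0 1;0.117 0 0 0 0 0 1;0.117 0 0 0 0 0 1", newtons=60)

```text
time_s: 0.77
eef_pos: [178.0, 520.0, 198.7]
tcp_rot: [-1.427, 1.054, 1.426]
ft_force: [-0.4, -0.6, 0.4]
gripper_width: -0.005
```

>>> apply_moves(moves="0.118 0 0 0 0 0 1;0.118 0 0 0 0 0 1;0 0 0 0 0 0 1;0 0 0 0 0 0 1")

```text
time_s: 1.1
eef_pos: [178.0, 520.2, 198.9]
tcp_rot: [-1.263, 1.175, 1.262]
ft_force: [-0.8, -0.8, 1.0]
gripper_width: -0.001
```

```bash
cat >> h.py <<'E'
def goto(x,y,z,yaw=None):
    s,T=tool();d=T.T@(np.array([x,y,z])-s["eef_pos"])
    a=np.degrees(np.arctan2(T[1,1],T[0,1]))
    print("t",round(s["time_s"],2),"pos",s["eef_pos"].round(1),"ydir",a.round(2),"xdir",T[:,0].round(4),"f",s["ft_force"].round(2),"w",round(s["gripper_width"],3))
    print("delta tool",d.round(1))
    if yaw is not None: print("turn x",np.radians(-((yaw-a+180)%360-180)).round(4))
E
python3 -c "
from h import *
goto(472,318,170,184)"
```

```text
t 1.1 pos [178.  520.2 198.9] ydir -175.84 xdir [-2.e-04 -7.e-04 -1.e+00] f [-0.8  -0.75  0.96] w -0.001
delta tool [  29.  -278.6 -222.9]
turn x 0.0027
```

>>> apply_moves(moves="0 0 0 3 -20 -16 1;0 0 0 3 -30 -24 1;0 0 0 3 -30 -24 1;0 0 0 3 -30 -24 1;0 0 0 3 -30 -24 1;0 0 0 3 -30 -24 1;0 0 0 3 -30 -24 1;0 0 0 3 -30 -24 1")

```text
time_s: 1.77
eef_pos: [421.4, 351.3, 175.2]
tcp_rot: [-1.263, 1.174, 1.263]
ft_force: [0.2, 0.5, 0.6]
gripper_width: -0.0
```

>>> apply_moves(moves="0 0 0 3 -28 -22 1;0 0 0 2 -20 -17 1;0 0 0 0 0 0 1;0 0 0 0 0 0 1")

```text
time_s: 2.1
eef_pos: [471.6, 315.9, 169.6]
tcp_rot: [-1.26, 1.177, 1.26]
ft_force: [-0.5, -0.3, 0.1]
gripper_width: 0.002
```

```bash
python3 -c "
from h import *
goto(471.5,318,121,184)
snap('top','t1')
im=snap('side','s1')
cv2.imwrite('pics/s1c.png',cv2.resize(im[100:300,180:340],None,fx=3,fy=3,interpolation=cv2.INTER_CUBIC))"
```

```text
t 2.1 pos [471.6 315.9 169.6] ydir -176.03 xdir [-9.e-04 -8.e-04 -1.e+00] f [-0.5  -0.32  0.07] w 0.002
delta tool [48.6 -0.1  2.2]
turn x -0.0005
```

View pics/t1.png

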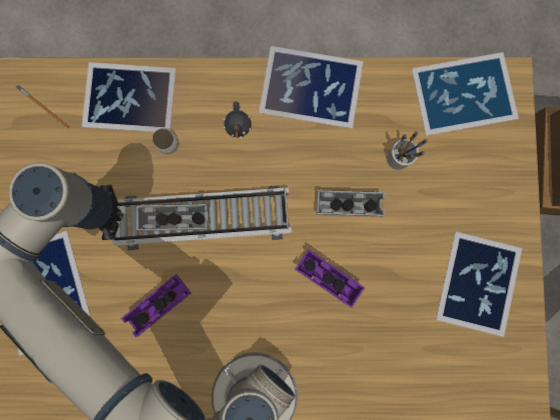

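The top view shows the gripper at (112,215), just clear of the bin's left end at x=137. I'll descend behind that end.

>>> apply_moves(moves="0 0 0 8 0 6 1;0 0 0 12 0 2 1;0 0 0 12 0 0 1;0 0 0 10 0 0 1;0 0 0 6 0 0 1;0 0 0 0 0 0 1;0 0 0 0 0 0 1")

```text
time_s: 2.78
eef_pos: [470.1, 325.3, 122.3]
tcp_rot: [-1.261, 1.176, 1.26]
ft_force: [-0.4, -0.4, 0.2]
gripper_width: -0.001
```

```bash
python3 -c "
from h import *
goto(471.5,318,121,184)
im=snap('side','s2')
cv2.imwrite('pics/s2c.png',cv2.resize(im[110:270,180:340],None,fx=3.5,fy=3.5,interpolation=cv2.INTER_CUBIC))"
```

```text
t 2.78 pos [470.1 325.3 122.3] ydir -175.99 xdir [ 0.e+00 -3.e-04 -1.e+00] f [-0.43 -0.45  0.23] w -0.001
delta tool [ 1.3 -0.9 -7.4]
turn x 0.0001
```

View pics/s2c.png

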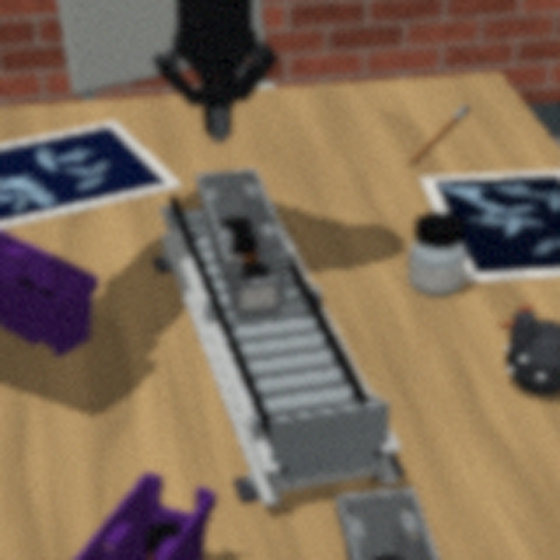

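```bash
python3 -c "
from h import *
s=bot.sense()
im=cv2.imread('pics/s2.png');T=R.from_rotvec(s['tcp_rot']).as_matrix()
print(proj('side',s['eef_pos']),proj('side',s['eef_pos']-19*T[:,0]),proj('side',s['eef_pos']-73*T[:,0]),proj('top',s['eef_pos']))
o=cv2.resize(im[90:190,190:300],None,fx=6,fy=6,interpolation=cv2.INTER_CUBIC)
p=(proj('side',s['eef_pos'])[0]-[190,90])*6
cv2.drawMarker(o,tuple(int(v) for v in p),(0,0,255),0,20)
cv2.imwrite('pics/s2d.png',o)"
```

```text
[[242.04323586 157.81434422]] [[241.88701251 153.14583195]] [[241.42964007 139.47790781]] [[124.12888646 219.091858  ]]
```

View pics/s2d.png

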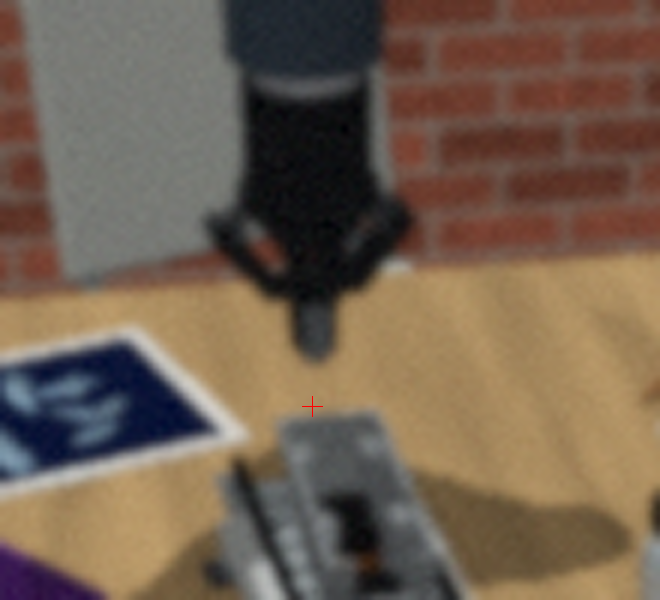

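```bash
python3 -c "
from h import *
im=snap('side','s3');a=cv2.imread('pics/s1.png');b=cv2.imread('pics/side0.png');tt=snap('top','t3')
P=[([471.6,315.9,169.6],a),([470.1,325.3,122.3],im)]
o=[]
for p,i in P:
  c=cv2.resize(i[80:180,200:290],None,fx=4,fy=4,interpolation=cv2.INTER_CUBIC);q=(proj('side',p)[0]-[200,80])*4
  cv2.drawMarker(c,tuple(int(v) for v in q),(0,0,255),0,16);o.append(c)
cv2.imwrite('pics/cmp.png',np.hstack(o))
q=proj('top',P[1][0])[0]
c=cv2.resize(tt[160:280,50:200],None,fx=5,fy=5,interpolation=cv2.INTER_CUBIC);q=(q-[50,160])*5
cv2.drawMarker(c,tuple(int(v) for v in q),(0,0,255),0,16);cv2.imwrite('pics/t3c.png',c)
print(bot.sense()['eef_pos'])
"
```

```text
[470.64945942 325.44785193 123.10594498]
```

View pics/cmp.png

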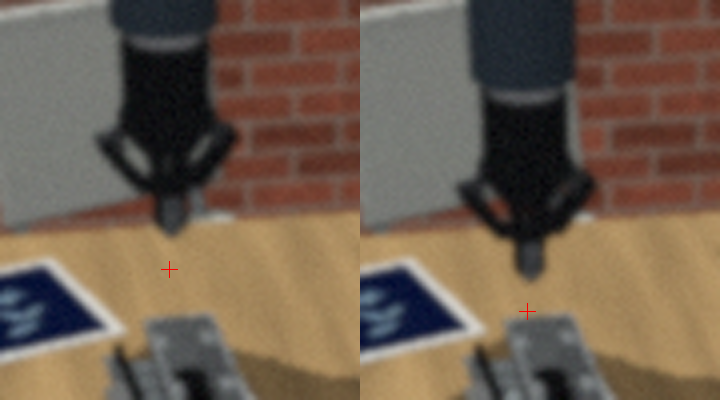

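View pics/t3c.png

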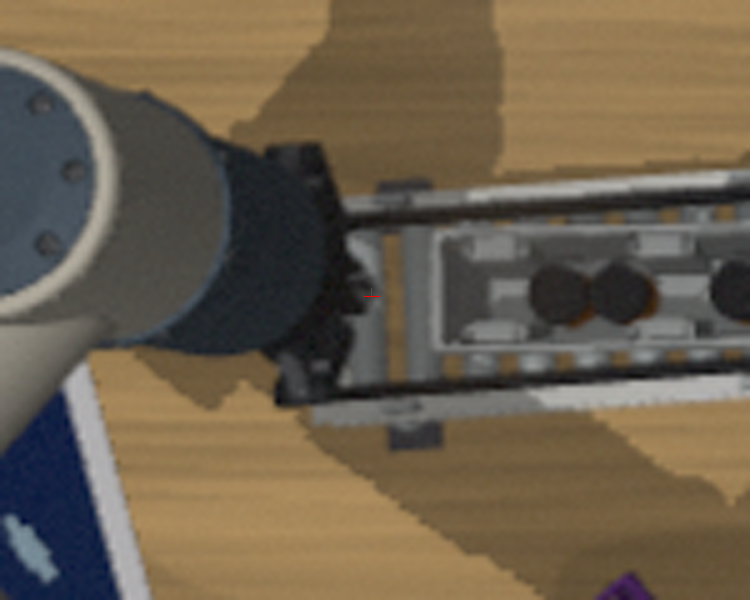

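```bash
python3 -c "
from h import *
def ray(n,uv):
    a=cast(n,uv,0)[0];b=cast(n,uv,300)[0];return a,(b-a)/np.linalg.norm(b-a)
def tri(u1,u2):
    a,d=ray('side',u1);b,e=ray('top',u2)
    t=np.linalg.lstsq(np.c_[d,-e],b-a,rcond=None)[0];return a+d*t[0],b+e*t[1]
print('tip',tri((242.5,149.5),(124.4,218)))
print('bin far end mid',tri((244,160.2),(137.6,217.8)))
print(proj('side',[[475,289,133]]))
"
```

```text
tip (array([471.3503372 , 312.80678103, 162.25592405]), array([469.71510247, 312.98983301, 162.16545991]))
bin far end mid (array([472.28737341, 288.9668878 , 131.04282561]), array([472.94695211, 288.89315882, 131.0814408 ]))
[[244.72686289 159.64758763]]
```

Triangulated from both views, the finger tip comes out at z≈162, but the reported TCP z is 123. Before relying on either, I'll test it: a slow advance to see whether the tips contact the bin.

>>> apply_moves(moves="0 0 0 2 0 -8 1;0 0 0 0 0 -8 1;0 0 0 0 0 -5 1;0 0 0 0 0 -5 1;0 0 0 0 0 -5 1;0 0 0 0 0 0 1")

```text
time_s: 3.43
eef_pos: [472.5, 293.1, 120.5]
tcp_rot: [-1.259, 1.176, 1.259]
ft_force: [0.4, -0.4, -0.1]
gripper_width: 0.002
```

```bash
python3 -c "
from h import *
goto(471.5,318,121,184)
a=snap('side','s4');b=snap('top','t4')
o=np.zeros((600,800,3),np.uint8)
o[:600,:400]=cv2.resize(a[100:250,200:300],None,fx=4,fy=4,interpolation=cv2.INTER_CUBIC)
o[:400,400:]=cv2.resize(b[170:270,90:190],None,fx=4,fy=4,interpolation=cv2.INTER_CUBIC)
cv2.imwrite('pics/c4.png',o)"
```

```text
t 3.43 pos [472.5 293.1 120.5] ydir -176.1 xdir [ 1.e-04  0.e+00 -1.e+00] f [ 0.39 -0.36 -0.12] w 0.002
delta tool [-0.5 -0.7 25. ]
turn x -0.0017
```

View pics/c4.png

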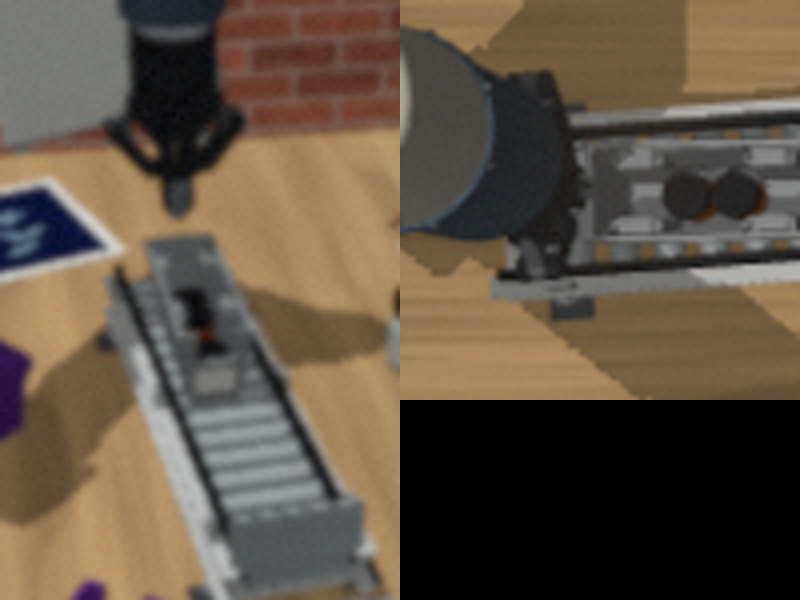

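The bin has not moved (its left edge is still at top px x≈137.5), and the tips hang above it. So the real tips are about 39 mm higher than the reported z, while x and y agree. I'll back off, go down by that amount and check again.

>>> apply_moves(moves="0 0 0 0 0 10 1;0 0 0 0 0 14 1;0 0 0 4 0 8 1;0 0 0 10 0 0 1;0 0 0 12 0 0 1;0 0 0 8 0 0 1;0 0 0 3 0 0 1;0 0 0 0 0 0 1")

```text
time_s: 4.2
eef_pos: [469.6, 325.4, 81.9]
tcp_rot: [-1.26, 1.179, 1.26]
ft_force: [-0.5, -0.3, 0.1]
gripper_width: -0.003
```

```bash
cat >> h.py <<'E'
def ray(n,uv):
    a=cast(n,uv,0)[0];b=cast(n,uv,300)[0];return a,(b-a)/np.linalg.norm(b-a)
def tri(u1,u2):
    a,d=ray('side',u1);b,e=ray('top',u2)
    t=np.linalg.lstsq(np.c_[d,-e],b-a,rcond=None)[0];return (a+d*t[0]+b+e*t[1])/2,np.linalg.norm(a+d*t[0]-b-e*t[1])
def pair(name,sb,tb,f=4):
    a=snap('side',name+'s');b=snap('top',name+'t')
    c=[cv2.resize(i[y0:y1,x0:x1],None,fx=f,fy=f,interpolation=cv2.INTER_CUBIC) for i,(x0,y0,x1,y1) in ((a,sb),(b,tb))]
    h=max(x.shape[0] for x in c);c=[cv2.copyMakeBorder(x,0,h-x.shape[0],0,0,0) for x in c]
    cv2.imwrite(f'pics/{name}.png',np.hstack(c))
E
python3 -c "
from h import *
goto(471.5,318,83,184)
pair('p5',(200,110,300,250),(90,170,190,270))"
```

```text
t 4.2 pos [469.6 325.4  81.9] ydir -176.04 xdir [-0.0018 -0.002  -1.    ] f [-0.51 -0.29  0.06] w -0.003
delta tool [-1.1 -1.4 -7.6]
turn x -0.0007
```

View pics/p5.png

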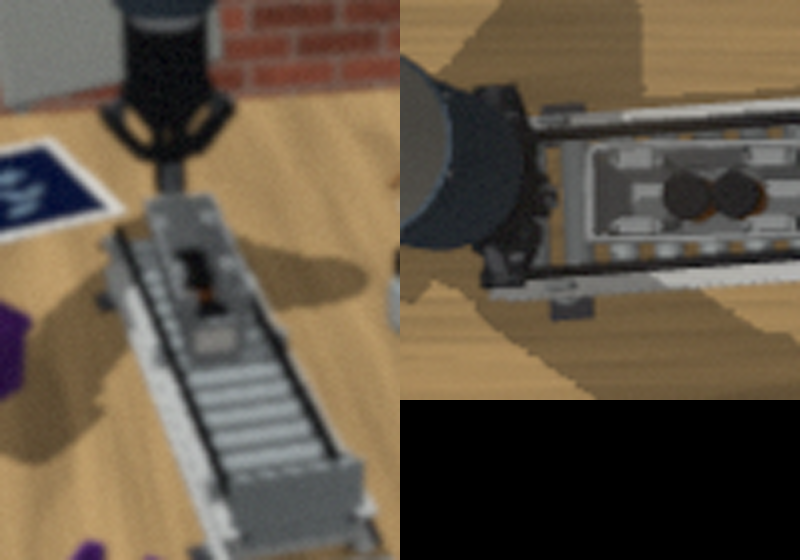

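Now the tip is behind the rim (side px ≈ (242,159)). Starting the push: slow at contact, then a moderate speed.

>>> apply_moves(moves="0 0 0 0 0 -8 1;0 0 0 0 0 -8 1;0 0 0 0 0 -4 1;0 0 0 0 0 -3 1;0 0 0 0 0 -3 1;0 0 0 0 0 -3 1;0 0 0 0 0 -4 1;0 0 0 0 0 -5 1")

```text
time_s: 4.97
eef_pos: [472.9, 288.1, 83.4]
tcp_rot: [-1.26, 1.175, 1.26]
ft_force: [0.8, 0.8, 0.9]
gripper_width: -0.001
```

>>> apply_moves(moves="0 0 0 0 0 -6 1;0 0 0 0 0 -6 1;0 0 0 0 0 -6 1;0 0 0 0 0 -6 1;0 0 0 0 0 -6 1;0 0 0 0 0 -6 1;0 0 0 0 0 -5 1;0 0 0 0 0 -4 1")

```text
time_s: 5.63
eef_pos: [475.8, 242.5, 83.2]
tcp_rot: [-1.26, 1.176, 1.26]
ft_force: [0.1, 0.9, -0.1]
gripper_width: -0.002
```

```bash
python3 -c "
from h import *
goto(480,200,83,184)
pair('p6',(200,110,300,250),(110,170,210,270))"
```

```text
t 5.63 pos [475.8 242.5  83.2] ydir -176.07 xdir [-3.e-04 -2.e-04 -1.e+00] f [ 0.09  0.88 -0.07] w -0.002
delta tool [  0.2  -1.3 -42.7]
turn x -0.0011
```

View pics/p6.png

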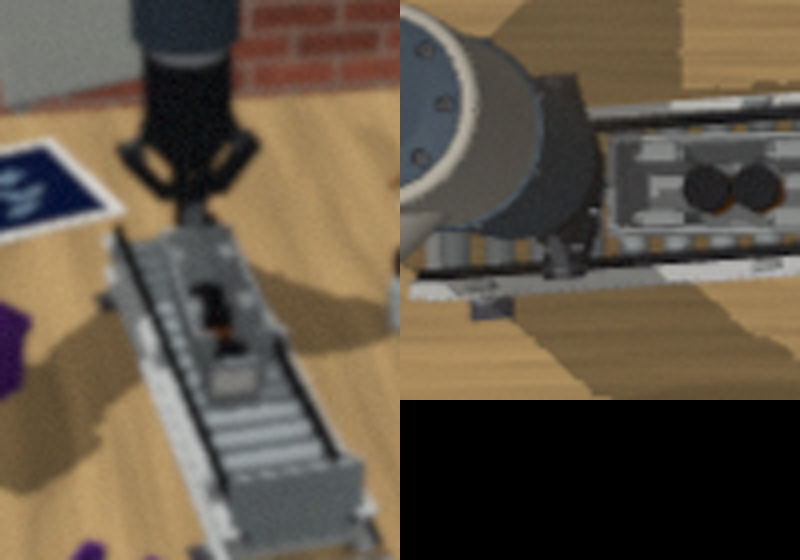

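The bin is rolling down the lane and stays straight, with its left edge now at top px x≈163. Continuing.

>>> apply_moves(moves="0 0 0 0 0 -4 1;0 0 0 0 0 -6 1;0 0 0 0 0 -7 1;0 0 0 0 0 -7 1;0 0 0 0 0 -7 1;0 0 0 0 0 -7 1;0 0 0 0 0 -7 1;0 0 0 0 0 -7 1")

```text
time_s: 6.4
eef_pos: [479.5, 190.5, 83.3]
tcp_rot: [-1.26, 1.176, 1.26]
ft_force: [0.5, 0.9, -0.3]
gripper_width: 0.0
```

>>> apply_moves(moves="0 0 0 0 0 -7 1;0 0 0 0 0 -7 1;0 0 0 0 0 -6 1;0 0 0 0 0 -6 1;0 0 0 0 0 -5 1;0 0 0 0 0 -5 1;0 0 0 0 0 -4 1;0 0 0 0 0 -3 1")

```text
time_s: 7.07
eef_pos: [482.5, 148.0, 83.3]
tcp_rot: [-1.26, 1.176, 1.26]
ft_force: [-0.2, 1.5, -0.0]
gripper_width: -0.001
```

```bash
python3 -c "
from h import *
goto(480,110,83,184)
pair('p7',(200,140,320,280),(160,170,300,270),f=3)"
```

```text
t 7.07 pos [482.5 148.   83.3] ydir -176.05 xdir [ 0. -0. -1.] f [-0.23  1.53 -0.01] w -0.001
delta tool [  0.3   5.1 -37.7]
turn x -0.0009
```

View pics/p7.png

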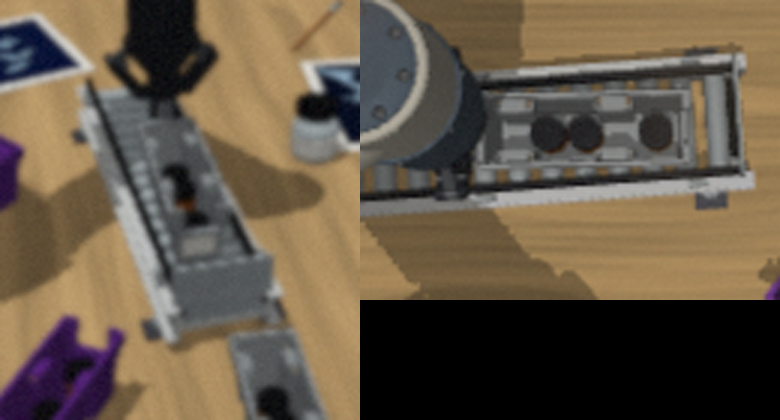

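About 35 mm to go: the card end is at top px x≈271 and the buffer at about 284. Slowing down and watching the force.

>>> apply_moves(moves="0 0 0 0 0 -4 1;0 0 0 0 0 -4 1;0 0 0 0 0 -4 1;0 0 0 0 0 -3 1;0 0 0 0 0 -3 1;0 0 0 0 0 -3 1;0 0 0 0 0 -2 1;0 0 0 0 0 -2 1")

```text
time_s: 7.83
eef_pos: [484.2, 123.2, 83.3]
tcp_rot: [-1.26, 1.176, 1.26]
ft_force: [0.1, 0.8, -0.5]
gripper_width: -0.003
```

>>> apply_moves(moves="0 0 0 0 0 -2 1;0 0 0 0 0 -2 1;0 0 0 0 0 -2 1;0 0 0 0 0 -2 1")

```text
time_s: 8.17
eef_pos: [484.7, 115.4, 83.3]
tcp_rot: [-1.26, 1.176, 1.26]
ft_force: [-0.2, 0.7, 0.3]
gripper_width: -0.002
```

>>> apply_moves(moves="0 0 0 0 0 -1.5 1;0 0 0 0 0 -1.5 1")

```text
time_s: 8.33
eef_pos: [485.0, 112.4, 83.3]
tcp_rot: [-1.26, 1.176, 1.26]
ft_force: [0.2, 1.7, 0.3]
gripper_width: -0.001
```

>>> apply_moves(moves="0 0 0 0 0 -1.5 1;0 0 0 0 0 -1.5 1")

```text
time_s: 8.5
eef_pos: [485.1, 109.4, 83.3]
tcp_rot: [-1.26, 1.176, 1.26]
ft_force: [0.6, 0.1, 0.1]
gripper_width: 0.002
```

>>> apply_moves(moves="0 0 0 0 0 -1.5 1;0 0 0 0 0 -1.5 1")

```text
time_s: 8.67
eef_pos: [485.5, 107.5, 83.3]
tcp_rot: [-1.258, 1.174, 1.26]
ft_force: [-1.9, 8.7, 1.6]
gripper_width: 0.002
```

>>> apply_moves(moves="0 0 0 0 0 -1 1;0 0 0 0 0 -1 1")

```text
time_s: 8.83
eef_pos: [485.9, 107.5, 83.5]
tcp_rot: [-1.256, 1.171, 1.261]
ft_force: [-1.4, 13.4, 1.6]
gripper_width: 0.004
```

The force rose to 13 N at the stop. I'll back off slowly and check that the bin stays against the buffer.

>>> apply_moves(moves="0 0 0 0 0 1 1;0 0 0 0 0 1 1;0 0 0 0 0 1 1;0 0 0 0 0 2 1;0 0 0 0 0 3 1;0 0 0 0 0 6 1;0 0 0 0 0 6 1;0 0 0 0 0 0 1")

```text
time_s: 9.5
eef_pos: [484.1, 125.4, 83.3]
tcp_rot: [-1.26, 1.175, 1.26]
ft_force: [0.3, 0.4, 0.3]
gripper_width: 0.002
```

```bash
python3 -c "
from h import *
goto(480,110,83,184)
pair('p8',(210,160,310,300),(190,170,290,250),f=4)"
```

```text
t 9.5 pos [484.1 125.4  83.3] ydir -176.01 xdir [ 0.e+00 -1.e-04 -1.e+00] f [0.26 0.4  0.31] w 0.002
delta tool [  0.3   5.2 -15. ]
turn x -0.0001
```

View pics/p8.png

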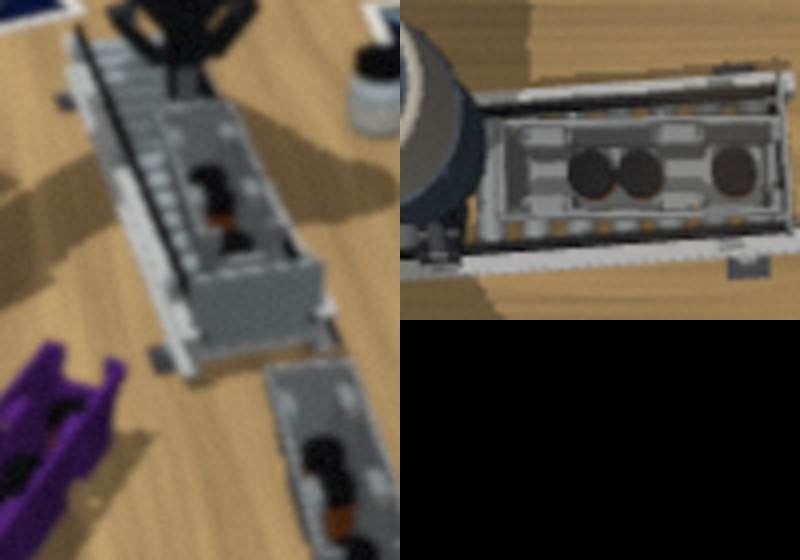

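```bash
python3 -c "
from h import *
t=cv2.imread('pics/p8t.png')
o=cv2.resize(t[190:235,205:295],None,fx=8.5,fy=8.5,interpolation=cv2.INTER_CUBIC)
cv2.imwrite('pics/p8z.png',o)
# predicted corners, centre guess
for c,yaw in (((493,6.7),-86.0),):
  a=np.radians(yaw);u=np.array([np.cos(a),np.sin(a)]);v=np.array([-u[1],u[0]])
  P=[[*(np.array(c)+sx*90*u+sy*32*v),133] for sx,sy in ((-1,1),(1,1),(1,-1),(-1,-1))]
  print((proj('top',P)-[205,190])*8.5)
"
```

```text
[[ 65.43387123  82.9162872 ]
 [665.02541796  40.72725582]
 [680.32149326 252.80717197]
 [ 77.92997244 295.56050639]]
```

View pics/p8z.png

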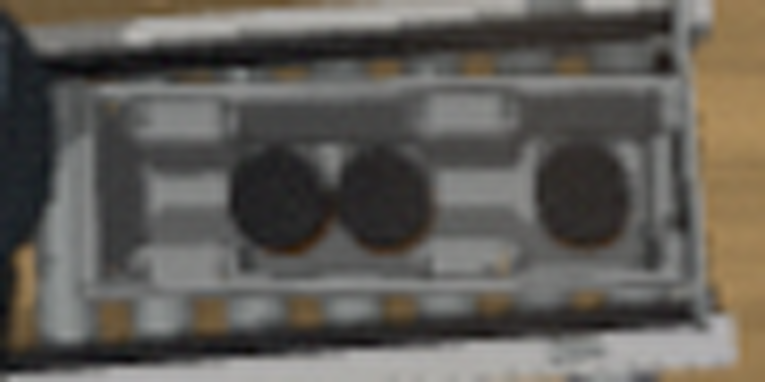

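```bash
python3 -c "
from h import *
c=np.array([(88,85),(668,78),(668,286),(90,293)])/8.5+[205,190]
P=cast('top',c,133);print(P.round(1),P.mean(0))
j=np.array([(280,200),(385,200),(583,192)])/8.5+[205,190]
print(cast('top',j,101).round(1))
goto(P.mean(0)[0],P.mean(0)[1],180,184)"
```

```text
[[518.   92.  133. ]
 [519.9 -81.7 133. ]
 [457.4 -81.6 133. ]
 [455.6  90.7 133. ]] [487.73204072   4.81909437 133.        ]
[[486.5  36.9 101. ]
 [486.4   4.8 101. ]
 [488.8 -55.8 101. ]]
t 9.6 pos [484.  124.8  83.2] ydir -176.01 xdir [-2.e-04 -2.e-04 -1.e+00] f [ 0.07  0.74 -0.24] w 0.002
delta tool [ -96.7    4.7 -119.9]
turn x -0.0001
```

The bin rests against the buffer, about 3° askew to the lane, with its centre at about (488,5). I'll rise, open, and move over mid-length with the jaws square to the lane.

>>> apply_moves(moves="0 0 0 -15 0 3 0;0 0 0 -25 0 0 -1;0 0 0 -25 0 0 -1;0 0 0 -15 0.5 -10 -1;0 0 0 0 0.7 -15 -1;0 0 0 0 0.7 -20 -1;0 0 0 0 0.7 -20 -1;0 0 0 0 0.7 -20 -1")

```text
time_s: 10.27
eef_pos: [486.3, 41.6, 163.4]
tcp_rot: [-1.26, 1.175, 1.26]
ft_force: [1.0, -0.0, 0.1]
gripper_width: 1.0
```

>>> apply_moves(moves="0 0 0 0 0.7 -18 -1;0 0 0 0 0.7 -12 -1;0 0 0 0 0 -7 -1;0 0 0 0 0 0 -1;0 0 0 0 0 0 -1")

```text
time_s: 10.68
eef_pos: [487.7, 5.6, 163.2]
tcp_rot: [-1.259, 1.176, 1.26]
ft_force: [0.1, -0.6, 0.5]
gripper_width: 1.001
```

```bash
python3 -c "
from h import *
goto(488,5.5,62,184)
pair('p9',(210,100,310,270),(190,170,290,250),f=3.5)"
```

```text
t 10.68 pos [487.7   5.6 163.2] ydir -176.08 xdir [-1.e-04  2.e-04 -1.e+00] f [ 0.14 -0.58  0.47] w 1.001
delta tool [101.2  -0.3  -0.2]
turn x -0.0013
```

View pics/p9.png

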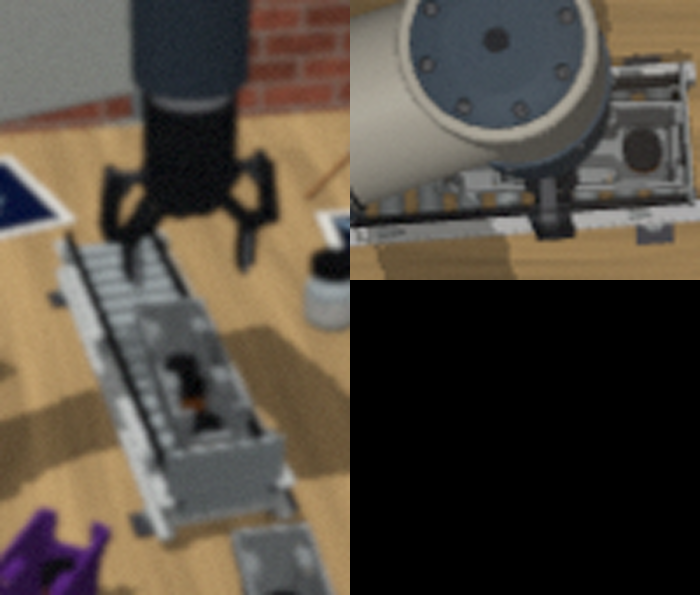

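>>> apply_moves(moves="0 0 0 10 0 0 -1;0 0 0 15 0 0 -1;0 0 0 15 0 0 -1;0 0 0 12 0 0 -1;0 0 0 8 0 0 -1;0 0 0 0 0 0 -1")

```text
time_s: 11.28
eef_pos: [486.1, 5.7, 101.0]
tcp_rot: [-1.259, 1.179, 1.263]
ft_force: [0.3, -0.8, 0.1]
gripper_width: 1.002
```

```bash
python3 -c "
from h import *
goto(488,5.5,62,184)
print(proj('side',[[488,5.5,215],[488,5.5,215-60]]))
pair('p10',(210,120,310,270),(190,170,290,250),f=4)"
```

```text
t 11.28 pos [486.1   5.7 101. ] ydir -176.03 xdir [-3.9e-03 -6.0e-04 -1.0e+00] f [ 0.29 -0.81  0.12] w 1.002
delta tool [39.  -2.  -0.3]
turn x -0.0005
[[263.50298659 177.54465221]
 [263.45690427 194.96301484]]
```

View pics/p10.png

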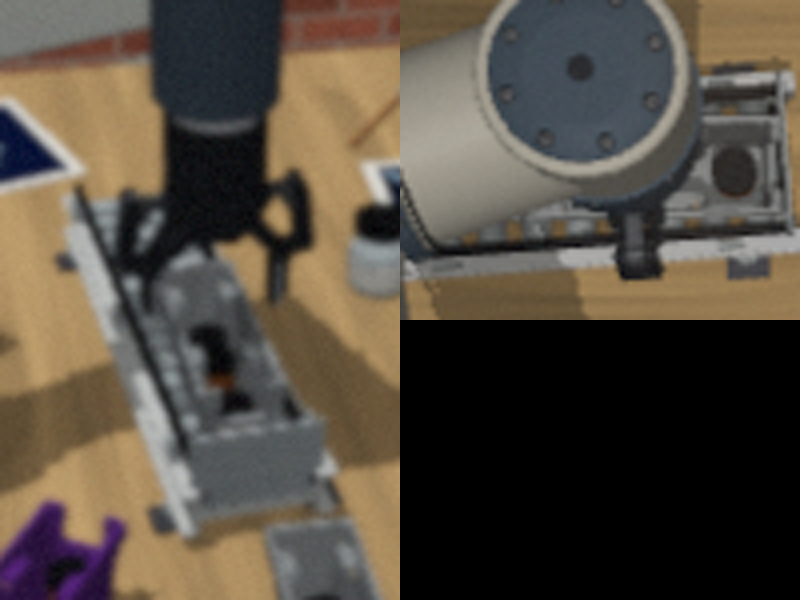

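>>> apply_moves(moves="0 0 0 8 0 0 -1;0 0 0 8 0 0 -1;0 0 0 7 0 0 -1;0 0 0 6 0 0 -1;0 0 0 5 0 0 -1;0 0 0 4 0 0 -1;0 0 0 0 0 0 -1")

```text
time_s: 11.97
eef_pos: [487.0, 5.4, 64.3]
tcp_rot: [-1.259, 1.177, 1.261]
ft_force: [0.3, 0.3, -0.6]
gripper_width: 0.998
```

```bash
python3 -c "
from h import *
goto(488,5.5,62,184)
pair('p11',(210,120,310,270),(190,170,290,250),f=4)"
```

```text
t 11.97 pos [487.    5.4  64.3] ydir -176.05 xdir [-1.6e-03 -3.0e-04 -1.0e+00] f [ 0.34  0.32 -0.63] w 0.998
delta tool [ 2.3 -1.   0.1]
turn x -0.0009
```

View pics/p11.png

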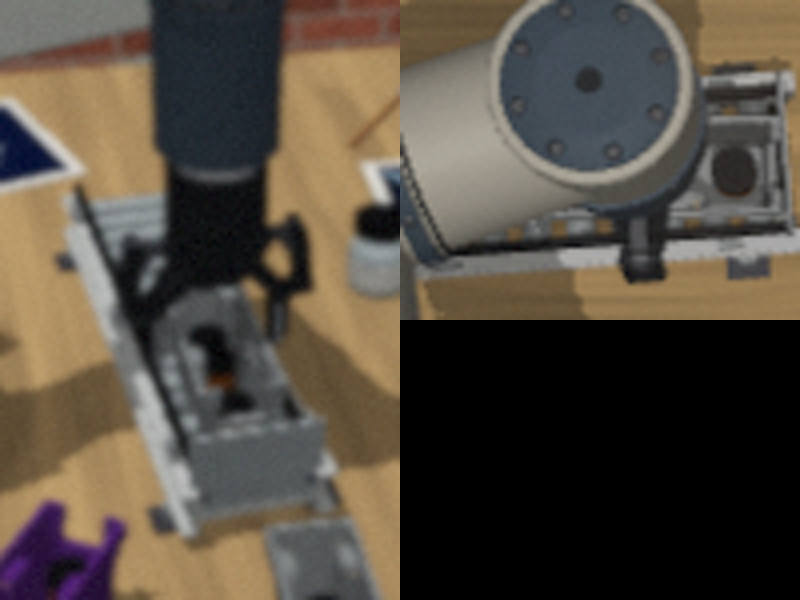

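The fingers straddle the rim at side px (246,205) and (278,203). Closing.

>>> apply_moves(moves="0 0 0 0 0 0 -0.7;0 0 0 0 0 0 -0.6;0 0 0 0 0 0 -0.5;0 0 0 0 0 0 -0.4;0 0 0 0 0 0 -0.2;0 0 0 0 0 0 0;0 0 0 0 0 0 1;0 0 0 0 0 0 1", newtons=60)

```text
time_s: 12.73
eef_pos: [488.1, 5.5, 66.1]
tcp_rot: [-1.26, 1.175, 1.259]
ft_force: [-1.3, -0.2, 5.5]
gripper_width: 0.747
```

```bash
python3 -c "
from h import *
goto(488,5.5,62,184)
pair('p12',(210,120,310,270),(190,170,290,250),f=4)"
```

```text
t 12.73 pos [488.1   5.5  66.1] ydir -176.05 xdir [ 1.3e-03  1.0e-04 -1.0e+00] f [-1.28 -0.15  5.45] w 0.747
delta tool [ 4.1  0.1 -0. ]
turn x -0.0008
```

View pics/p12.png

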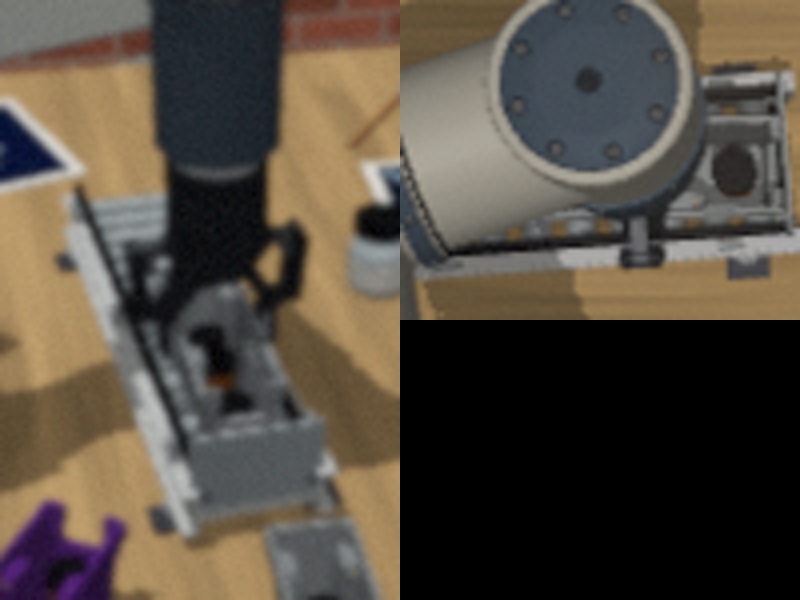

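The grip is at 63.5 mm wide, as expected for the rim. I'll nudge the bin against the buffer so that it stands square, then lift.

>>> apply_moves(moves="0 0 0 0 0 -1 1;0 0 0 0 0 -1 1;0 0 0 0 0 0 1")

```text
time_s: 13.08
eef_pos: [488.2, 5.2, 66.2]
tcp_rot: [-1.258, 1.172, 1.26]
ft_force: [-3.2, 7.7, 6.6]
gripper_width: 0.738
```

>>> apply_moves(moves="0 0 0 0 0 -1 1;0 0 0 0 0 0 1")

```text
time_s: 13.25
eef_pos: [488.1, 5.2, 66.2]
tcp_rot: [-1.257, 1.171, 1.261]
ft_force: [-3.6, 10.9, 7.6]
gripper_width: 0.746
```

```bash
python3 -c "
from h import *
goto(488,5.5,62,184)
pair('p13',(210,180,310,260),(240,180,300,250),f=6)"
```

```text
t 13.25 pos [488.1   5.2  66.2] ydir -176.06 xdir [ 0.0016  0.0046 -1.    ] f [-3.57 10.87  7.59] w 0.746
delta tool [4.2 0.1 0.3]
turn x -0.001
```

View pics/p13.png

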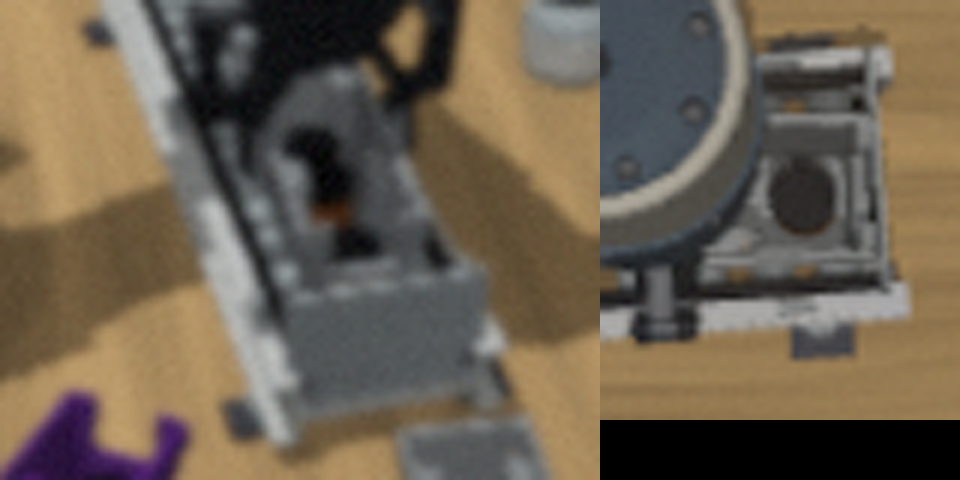

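At the stop with about 11 N. Easing off and lifting straight up.

>>> apply_moves(moves="0 0 0 0 0 1.5 1;0 0 0 0 0 1.5 1;0 0 0 -2 0 0 1;0 0 0 -3 0 0 1;0 0 0 -5 0 0 1;0 0 0 -7 0 0 1;0 0 0 -8 0 0 1;0 0 0 -8 0 0 1")

```text
time_s: 14.02
eef_pos: [487.6, 5.4, 99.0]
tcp_rot: [-1.26, 1.176, 1.26]
ft_force: [-0.2, -0.0, -4.0]
gripper_width: 0.74
```

>>> apply_moves(moves="0 0 0 -8 0 0 1;0 0 0 -9 0 0 1;0 0 0 -9 0 0 1;0 0 0 -9 0 0 1;0 0 0 -8 0 0 1;0 0 0 -7 0 0 1;0 0 0 -4 0 0 1;0 0 0 0 0 0 1")

```text
time_s: 14.68
eef_pos: [488.2, 5.6, 153.4]
tcp_rot: [-1.261, 1.174, 1.259]
ft_force: [0.4, 0.9, -4.6]
gripper_width: 0.741
```

```bash
python3 -c "
from h import *
goto(516,-260,150,184)
pair('p14',(210,100,310,260),(190,170,290,250),f=3.5)"
```

```text
t 14.68 pos [488.2   5.6 153.4] ydir -176.04 xdir [ 1.8e-03  3.0e-04 -1.0e+00] f [ 0.4   0.87 -4.64] w 0.741
delta tool [   3.3   -9.3 -266.9]
turn x -0.0007
```

View pics/p14.png

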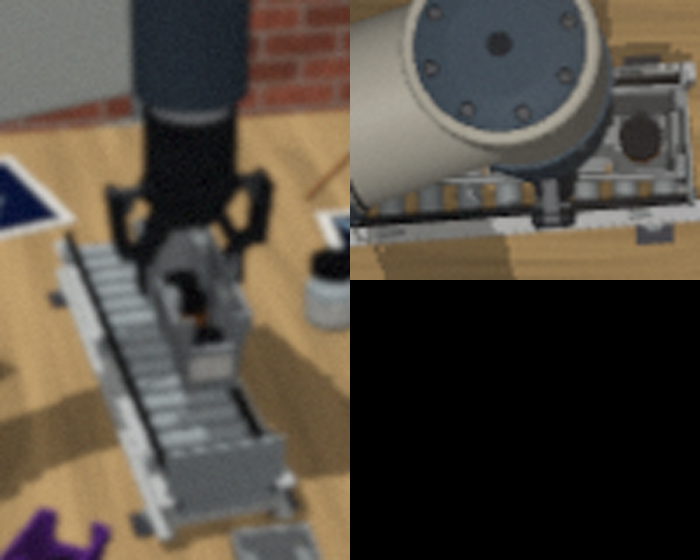

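Lifted level: the card is at side px (270,204), the rollers below are clear, and the mass is about 0.47 kg. Carrying it over the waiting bin before turning, so that joint 6 stays within range.

>>> apply_moves(moves="0 0 0 0 0 -5 1;0 0 0 0 -0.5 -12 1;0 0 0 0 -1 -20 1;0 0 0 0 -1 -26 1;0 0 0 0 -1 -26 1;0 0 0 0 -1 -26 1;0 0 0 0 -1 -26 1;0 0 0 0 -1 -26 1")

```text
time_s: 15.45
eef_pos: [505.1, -162.2, 151.6]
tcp_rot: [-1.259, 1.177, 1.261]
ft_force: [1.4, -1.1, -4.5]
gripper_width: 0.739
```

>>> apply_moves(moves="0 0 0 0 -1 -26 1;0 0 0 0 -1 -26 1;0 0 0 0 -1 -20 1;0 0 0 0 0 -14 1;0 0 0 0 0 -9 1;0 0 0 0 0 -4 1;0 0 0 0 0 -1 1;0 0 0 0 0 0 1")

```text
time_s: 16.12
eef_pos: [515.5, -259.7, 152.2]
tcp_rot: [-1.26, 1.175, 1.26]
ft_force: [-0.0, 0.4, -4.4]
gripper_width: 0.74
```

>>> apply_moves(moves="0.03 0 0 0 0 0 1;0.06 0 0 0 0 0 1;0.09 0 0 0 0 0 1;0.1 0 0 0 0 0 1;0.1 0 0 0 0 0 1;0.1 0 0 0 0 0 1;0.1 0 0 0 0 0 1;0.1 0 0 0 0 0 1")

```text
time_s: 16.78
eef_pos: [515.7, -259.0, 152.5]
tcp_rot: [-0.746, 1.439, 0.746]
ft_force: [0.4, -0.3, -4.8]
gripper_width: 0.744
```

```bash
python3 -c "
from h import *
goto(516,-260,150,-1.9)
print(bot.sense()['qpos'].round(3))"
```

```text
t 16.78 pos [ 515.7 -259.   152.5] ydir 144.8 xdir [ 4.e-04  3.e-04 -1.e+00] f [ 0.44 -0.27 -4.84] w 0.744
delta tool [ 2.5 -0.9 -0.6]
turn x 2.5603
[-0.195  0.326  0.087 -0.    -1.332 -0.42 ]
```

>>> apply_moves(moves="0.1 0 0 0 0 0 1;0.1 0 0 0 0 0 1;0.1 0 0 0 0 0 1;0.1 0 0 0 0 0 1;0.1 0 0 0 0 0 1;0.1 0 0 0 0 0 1;0.1 0 0 0 0 0 1;0.1 0 0 0 0 0 1")

```text
time_s: 17.45
eef_pos: [515.7, -259.0, 152.5]
tcp_rot: [-0.123, 1.567, 0.123]
ft_force: [-0.5, -0.4, -4.0]
gripper_width: 0.742
```

>>> apply_moves(moves="0.1 0 0 0 0 0 1;0.1 0 0 0 0 0 1;0.1 0 0 0 0 0 1;0.1 0 0 0 0 0 1;0.1 0 0 0 0 0 1;0.1 0 0 0 0 0 1;0.1 0 0 0 0 0 1;0.1 0 0 0 0 0 1")

```text
time_s: 18.12
eef_pos: [515.7, -259.0, 152.5]
tcp_rot: [0.504, 1.511, -0.504]
ft_force: [0.5, -0.4, -5.3]
gripper_width: 0.741
```

>>> apply_moves(moves="0.1 0 0 0 0 0 1;0.1 0 0 0 0 0 1;0.1 0 0 0 0 0 1;0.1 0 0 0 0 0 1;0.1 0 0 0 0 0 1;0.08 0 0 0 0 0 1;0.05 0 0 0 0 0 1;0.03 0 0 0 0 0 1")

```text
time_s: 18.78
eef_pos: [515.6, -259.0, 152.5]
tcp_rot: [1.009, 1.325, -1.008]
ft_force: [0.9, 0.1, -4.6]
gripper_width: 0.739
```

```bash
python3 -c "
from h import *
goto(516,-260,150,-1.9)
print(bot.sense()['qpos'].round(3))"
```

```text
t 18.78 pos [ 515.6 -259.   152.5] ydir 15.44 xdir [ 3.e-04  2.e-04 -1.e+00] f [ 0.9   0.1  -4.58] w 0.739
delta tool [2.5 0.1 1.1]
turn x 0.3026
[-0.195  0.326  0.087 -0.    -1.332 -2.677]
```

>>> apply_moves(moves="0.06 0 0 0 0 0 1;0.08 0 0 0 0 0 1;0.06 0 0 0 0 0 1;0.03 0 0 0 0 0 1;0.02 0 0 0 0 0 1;0 0 0 0 0 0 1")

```text
time_s: 19.28
eef_pos: [515.6, -259.4, 152.5]
tcp_rot: [1.194, 1.219, -1.193]
ft_force: [0.5, 0.0, -4.1]
gripper_width: 0.743
```

```bash
python3 -c "
from h import *
goto(516,-260,150,-1.9)
print(bot.sense()['qpos'].round(3))
pair('p15',(240,130,340,320),(300,160,400,250),f=3.1)"
```

```text
t 19.28 pos [ 515.6 -259.4  152.5] ydir 1.22 xdir [ 4.e-04  1.e-04 -1.e+00] f [ 0.49  0.04 -4.15] w 0.743
delta tool [2.5 0.4 0.6]
turn x 0.0544
[-0.195  0.326  0.087 -0.    -1.332 -2.925]
```

View pics/p15.png

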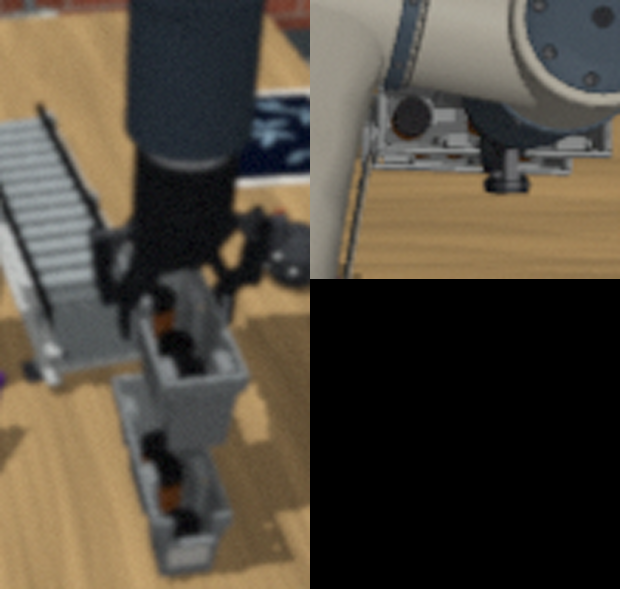

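```bash
python3 -c "
from h import *
t=cv2.imread('pics/p15t.png')
cv2.imwrite('pics/p15z.png',cv2.resize(t[180:228,310:405],None,fx=8,fy=8,interpolation=cv2.INTER_CUBIC))
t=cv2.imread('pics/top0.png')
cv2.imwrite('pics/b0z.png',cv2.resize(t[180:228,310:395],None,fx=9,fy=9,interpolation=cv2.INTER_CUBIC))
print(cast('top',(350.27,202.91),75),cast('top',[(315.9,214),(383.9,216.2)],75))
"
```

```text
[[ 516.9936797  -259.31503515   75.        ]] [[ 487.47781104 -167.65258177   75.        ]
 [ 481.39238513 -348.11764217   75.        ]]
```

View pics/p15z.png

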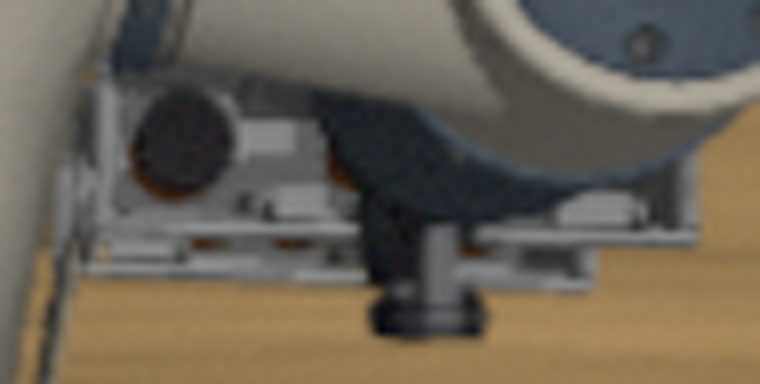

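View pics/b0z.png

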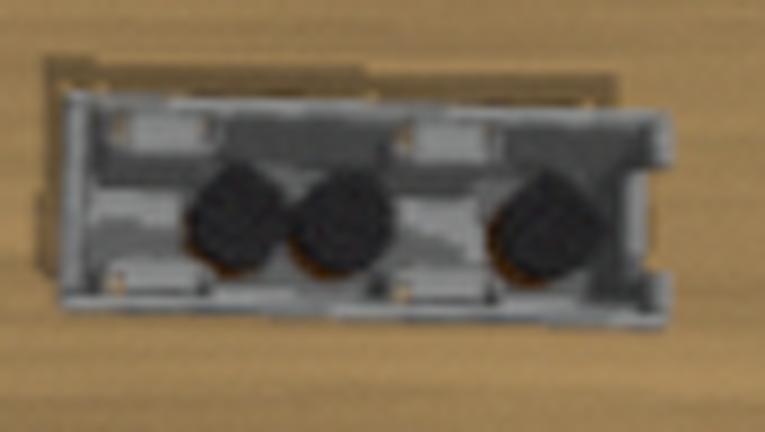

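```bash
python3 -c "
from h import *
np.set_printoptions(precision=1,suppress=True)
c=np.array([(697,244),(97,228)])/8+[310,180]
P=cast('top',c,219.4);print('held corners',P[:,:2], np.linalg.norm(P[0]-P[1]))
d=(P[1]-P[0])[:2];d/=np.linalg.norm(d);n=np.array([d[1],-d[0]]) 
print('card yaw',np.degrees(np.arctan2(d[1],d[0])),'centre',P.mean(0)[:2]+32*n, n)
c=np.array([(65,308),(667,324),(672,112),(68,93)])/9+[310,180]
Q=cast('top',c,75);print(Q[:,:2],Q.mean(0))
d=(Q[1]-Q[0])[:2];print(np.degrees(np.arctan2(d[1],d[0])));d=(Q[2]-Q[3])[:2];print(np.degrees(np.arctan2(d[1],d[0])))
"
```

```text
held corners [[ 481.7 -351.3]
 [ 486.7 -172.9]] 178.51969197729122
card yaw 88.39762667011979 centre [ 516.2 -263. ] [ 1. -0.]
[[ 486.9 -171.2]
 [ 481.9 -348.7]
 [ 545.  -351.5]
 [ 550.8 -172.6]] [ 516.2 -261.    75. ]
-91.59927168096998
-91.87293686074177
```

Held bin measures centre (516,-263), yaw 88.4°. Waiting bin measures centre (516.2,-261), with a wanted yaw of 88.2°. I'll shift about 2 mm, descend to roughly 12 mm above the rim, and compare again there.

>>> apply_moves(moves="0 0 0 3 0 -1 1;0 0 0 7 0 -1 1;0 0 0 9 0 0 1;0 0 0 9 0 0 1;0 0 0 9 0 0 1;0 0 0 8 0 0 1;0 0 0 6 0 0 1;0 0 0 3 0 0 1")

```text
time_s: 20.05
eef_pos: [514.8, -258.1, 96.8]
tcp_rot: [1.194, 1.221, -1.195]
ft_force: [-0.5, 1.2, -4.3]
gripper_width: 0.745
```

>>> apply_moves(moves="0 0 0 1 0 0 1;0 0 0 0 0 0 1")

```text
time_s: 20.22
eef_pos: [515.5, -258.3, 97.2]
tcp_rot: [1.194, 1.219, -1.194]
ft_force: [-0.6, -0.1, -3.9]
gripper_width: 0.739
```

```bash
python3 -c "
from h import *
goto(516,-260,96,1)
pair('p16',(240,150,340,320),(300,160,400,250),f=3)
t=cv2.imread('pics/p16t.png');s=cv2.imread('pics/p16s.png')
cv2.imwrite('pics/p16z.png',cv2.resize(t[180:228,310:405],None,fx=8,fy=8,interpolation=cv2.INTER_CUBIC))
cv2.imwrite('pics/p16y.png',cv2.resize(s[220:320,260:340],None,fx=6,fy=6,interpolation=cv2.INTER_CUBIC))
"
```

```text
t 20.22 pos [ 515.5 -258.3   97.2] ydir 1.18 xdir [-1.e-04 -1.e-04 -1.e+00] f [-0.56 -0.06 -3.87] w 0.739
delta tool [1.2 0.5 1.7]
turn x 0.0032
```

View pics/p16z.png

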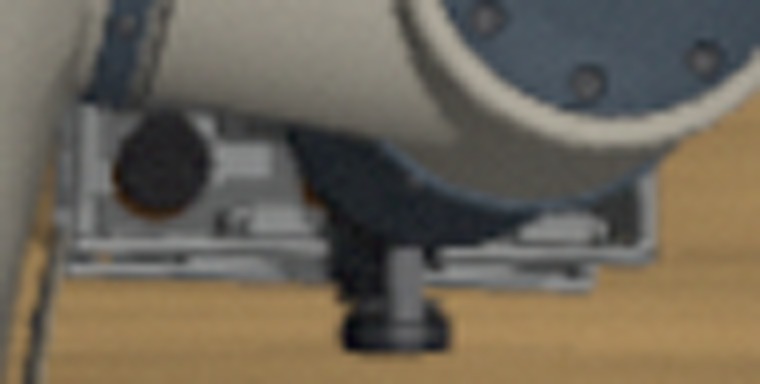

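View pics/p16y.png

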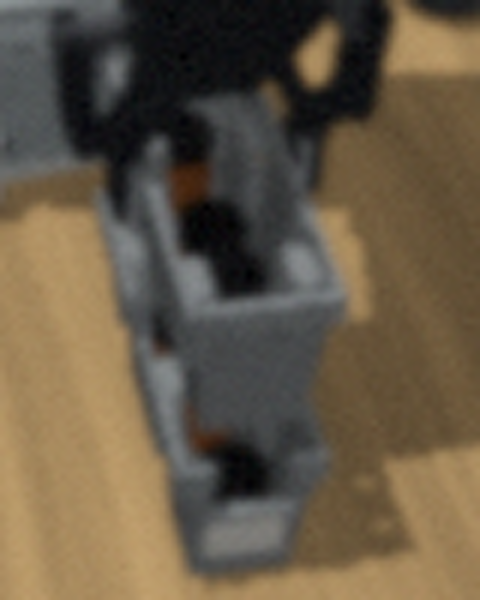

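```bash
python3 -c "
from h import *
np.set_printoptions(precision=1,suppress=True)
def cen(P):
    d=(P[1]-P[0])[:2];L=np.linalg.norm(d);d/=L;n=np.array([d[1],-d[0]]);return 'len %.1f yaw %.2f'%(L,np.degrees(np.arctan2(d[1],d[0]))),P.mean(0)[:2]+32*n
c=np.array([(657,264),(76,248)])/8+[310,180]
P=cast('top',c,164.1);print('held top',P[:,:2],cen(P))
c=np.array([(594,292),(66,276)])/8+[310,180]
P=cast('top',c,75);print('bench top',P[:,:2],cen(P))
o=np.array([260,220])
h=cast('side',np.array([(180,320),(346,298)])/6+o,164.1);b=cast('side',np.array([(177,478),(327,463)])/6+o,75)
print('side near-end held',h[:,:2],h.mean(0)[:2]);print('side near-end bench',b[:,:2],b.mean(0)[:2])
"
```

```text
held top [[ 481.2 -351.1]
 [ 486.4 -170.7]] ('len 180.5 yaw 88.35', array([ 515.8, -261.8]))
bench top [[ 480.6 -349. ]
 [ 486.1 -173.9]] ('len 175.2 yaw 88.19', array([ 515.3, -262.5]))
side near-end held [[ 479.3 -349. ]
 [ 544.9 -349.9]] [ 512.1 -349.5]
side near-end bench [[ 482.4 -346.9]
 [ 544.1 -351.3]] [ 513.3 -349.1]
```

Both views agree: the held and waiting bins are aligned within about 1 mm and 0.2°. Lowering gently and watching the force; contact is expected near eef z≈73.

>>> apply_moves(moves="0 0 0 2 0 0 1;0 0 0 3 0 0 1;0 0 0 3 0 0 1;0 0 0 3 0 0 1;0 0 0 2 0 0 1;0 0 0 2 0 0 1;0 0 0 1 0 0 1;0 0 0 0 0 0 1")

```text
time_s: 20.98
eef_pos: [515.3, -258.2, 80.9]
tcp_rot: [1.194, 1.219, -1.194]
ft_force: [0.2, 0.4, -5.1]
gripper_width: 0.744
```

>>> apply_moves(moves="0 0 0 1 0 0 1;0 0 0 1 0 0 1;0 0 0 1 0 0 1;0 0 0 0 0 0 1")

```text
time_s: 21.32
eef_pos: [515.4, -258.2, 78.1]
tcp_rot: [1.194, 1.219, -1.194]
ft_force: [0.0, -0.9, -5.3]
gripper_width: 0.741
```

>>> apply_moves(moves="0 0 0 1 0 0 1;0 0 0 1 0 0 1;0 0 0 0 0 0 1")

```text
time_s: 21.57
eef_pos: [515.3, -258.2, 76.0]
tcp_rot: [1.194, 1.219, -1.194]
ft_force: [-0.3, -0.1, -5.3]
gripper_width: 0.745
```

>>> apply_moves(moves="0 0 0 1 0 0 1;0 0 0 0.5 0 0 1;0 0 0 0 0 0 1")

```text
time_s: 21.82
eef_pos: [515.4, -258.2, 74.6]
tcp_rot: [1.194, 1.219, -1.194]
ft_force: [0.1, 0.3, -4.6]
gripper_width: 0.741
```

>>> apply_moves(moves="0 0 0 0.5 0 0 1;0 0 0 0.5 0 0 1;0 0 0 0 0 0 1")

```text
time_s: 22.07
eef_pos: [515.4, -258.2, 73.7]
tcp_rot: [1.194, 1.219, -1.194]
ft_force: [0.8, 0.4, -4.6]
gripper_width: 0.737
```

>>> apply_moves(moves="0 0 0 0.5 0 0 1;0 0 0 0.5 0 0 1;0 0 0 0 0 0 1")

```text
time_s: 22.32
eef_pos: [515.6, -258.3, 73.3]
tcp_rot: [1.194, 1.218, -1.194]
ft_force: [-0.8, 1.0, -1.1]
gripper_width: 0.743
```

Contact at z≈73.3, the expected saddle height. Settle a touch further and check before release.

>>> apply_moves(moves="0 0 0 0.5 0 0 1;0 0 0 0.3 0 0 1;0 0 0 0 0 0 1")

```text
time_s: 22.57
eef_pos: [515.7, -258.4, 73.3]
tcp_rot: [1.194, 1.218, -1.193]
ft_force: [-2.9, 3.0, 4.9]
gripper_width: 0.741
```

```bash
python3 -c "
from h import *
goto(516,-260,73,1);print(bot.sense()['torque'].round(2))
t=snap('top','p17t');s=snap('side','p17s')
a=cv2.resize(t[180:228,310:405],None,fx=8,fy=8,interpolation=cv2.INTER_CUBIC)
cv2.imwrite('pics/p17y.png',cv2.resize(s[220:320,250:340],None,fx=6,fy=6,interpolation=cv2.INTER_CUBIC))
"
```

```text
t 22.57 pos [ 515.7 -258.4   73.3] ydir 1.2 xdir [ 1.e-03 -7.e-04 -1.e+00] f [-2.89  3.03  4.93] w 0.741
delta tool [0.3 0.3 1.6]
turn x 0.0034
[ 0.81  1.21 -0.04]
```

View pics/p17y.png

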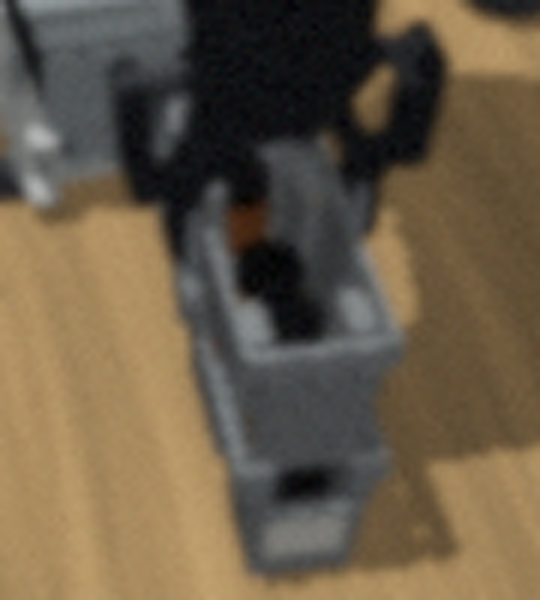

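>>> apply_moves(moves="0 0 0 -0.4 0 0 1;0 0 0 0 0 0 0.3;0 0 0 0 0 0 0;0 0 0 0 0 0 -0.3;0 0 0 0 0 0 -0.5;0 0 0 0 0 0 -0.6;0 0 0 0 0 0 -0.8;0 0 0 0 0 0 -1", newtons=20)

```text
time_s: 23.33
eef_pos: [515.8, -258.4, 72.2]
tcp_rot: [1.194, 1.218, -1.194]
ft_force: [0.1, -0.5, -0.1]
gripper_width: 0.997
```

>>> apply_moves(moves="0 0 0 0 0 0 -1;0 0 0 0 0 0 -1")

```text
time_s: 23.5
eef_pos: [515.6, -258.3, 72.2]
tcp_rot: [1.194, 1.219, -1.194]
ft_force: [0.1, -0.4, 0.4]
gripper_width: 1.001
```

```bash
python3 -c "
from h import *
goto(516,-260,73,1)
t=snap('top','p18t');s=snap('side','p18s')
cv2.imwrite('pics/p18y.png',cv2.resize(s[220:320,250:340],None,fx=6,fy=6,interpolation=cv2.INTER_CUBIC))
"
```

```text
t 23.5 pos [ 515.6 -258.3   72.2] ydir 1.18 xdir [ 0. -0. -1.] f [ 0.07 -0.42  0.35] w 1.001
delta tool [-0.8  0.4  1.7]
turn x 0.0031
```

View pics/p18y.png

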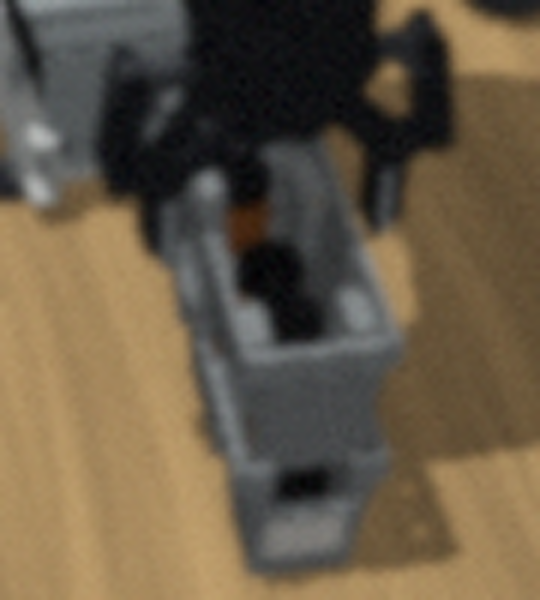

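Released, and the bin did not move. Retreating straight up, then aside for a clear view.

>>> apply_moves(moves="0 0 0 -3 0 0 -1;0 0 0 -6 0 0 -1;0 0 0 -10 0 0 -1;0 0 0 -15 0 0 -1;0 0 0 -20 0 0 -1;0 0 0 -20 0 0 -1;0 0 0 -20 0 0 -1;0 0 0 -20 0 0 -1")

```text
time_s: 24.27
eef_pos: [515.5, -258.4, 188.7]
tcp_rot: [1.194, 1.217, -1.193]
ft_force: [0.7, 0.0, -0.0]
gripper_width: 0.998
```

>>> apply_moves(moves="0 0 0 -10 -10 -10 -1;0 0 0 0 -20 -15 -1;0 0 0 0 -20 -25 -1;0 0 0 0 -20 -30 -1;0 0 0 0 -15 -30 -1;0 0 0 0 -10 -30 -1;0 0 0 0 0 -20 -1;0 0 0 0 0 -10 -1")

```text
time_s: 24.93
eef_pos: [414.0, -133.5, 198.0]
tcp_rot: [1.195, 1.279, -1.121]
ft_force: [0.6, 0.3, 0.2]
gripper_width: 0.998
```

```bash
python3 -c "
from h import *
goto(516,-260,73,1);print(bot.sense()['qpos'].round(2))
t=snap('top','p19t');s=snap('side','p19s')
"
```

```text
t 24.93 pos [ 414.  -133.5  198. ] ydir 4.38 xdir [ 0.0047  0.0548 -0.9985] f [0.64 0.35 0.22] w 0.998
delta tool [118.4  90.9 140.6]
turn x 0.059
[-0.    0.04 -0.14 -0.06 -1.39 -3.05]
```

View pics/p19t.png

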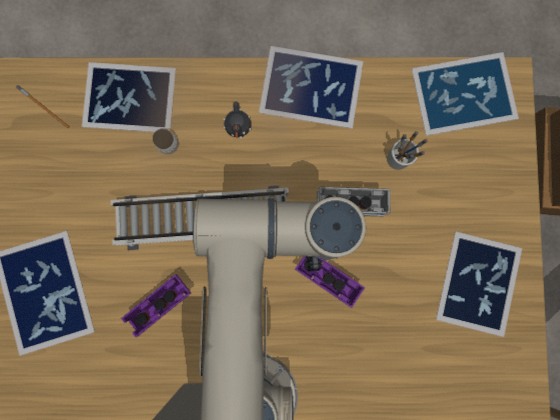

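View pics/p19s.png

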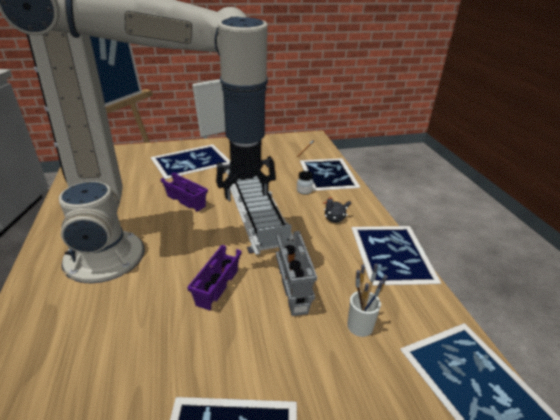

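Joint 6 is at its limit (the controller clamped it there), so I'll unwind it right away and clear the view.

>>> apply_moves(moves="-0.08 0 0 0 0 0 -1;-0.1 0 0 0 0 0 -1;-0.1 0 0 0 0 0 -1;-0.1 0 0 0 0 0 -1;-0.1 0 0 0 0 0 -1;-0.1 0 0 0 0 0 -1;-0.1 0 0 0 0 0 -1;-0.1 0 0 0 0 0 -1")

```text
time_s: 25.7
eef_pos: [414.5, -135.0, 196.4]
tcp_rot: [0.599, 1.515, -0.517]
ft_force: [0.5, -0.1, -0.2]
gripper_width: 0.998
```

```bash
python3 -c "
from h import *
goto(350,0,230);print(bot.sense()['qpos'].round(4))
"
```

```text
t 25.7 pos [ 414.5 -135.   196.4] ydir 49.19 xdir [ 0.0013  0.0536 -0.9986] f [ 0.49 -0.13 -0.25] w 0.998
delta tool [ -26.4   61.3 -138. ]
[-0.0047  0.0415 -0.1347 -0.0545 -1.3938 -2.2681]
```

>>> apply_moves(moves="0 0 0 -2 8 -15 -1;0 0 0 -3 8 -20 -1;0 0 0 -3 8 -20 -1;0 0 0 -3 8 -20 -1;0 0 0 -3 8 -20 -1;0 0 0 -3 8 -20 -1;0 0 0 0 4 -10 -1;0 0 0 0 0 0 -1")

```text
time_s: 26.37
eef_pos: [353.9, -13.1, 220.7]
tcp_rot: [0.601, 1.514, -0.518]
ft_force: [0.2, -0.1, -0.1]
gripper_width: 1.0
```

```bash
python3 -c "
from h import *
goto(350,0,230);print(bot.sense()['qpos'].round(4))
t=snap('top','p20t');s=snap('side','p20s')
a=cv2.resize(t[175:235,300:400],None,fx=6,fy=6,interpolation=cv2.INTER_CUBIC)
cv2.imwrite('pics/p20z.png',a)
cv2.imwrite('pics/p20y.png',cv2.resize(s[220:320,250:340],None,fx=6,fy=6,interpolation=cv2.INTER_CUBIC))
"
```

```text
t 26.37 pos [353.9 -13.1 220.7] ydir 49.05 xdir [ 0.0032  0.0545 -0.9985] f [ 0.21 -0.13 -0.08] w 1.0
delta tool [ -8.6   7.8 -11.8]
[ 0.3526 -0.1522 -0.2545 -0.0505 -1.4467 -2.6316]
```

View pics/p20t.png

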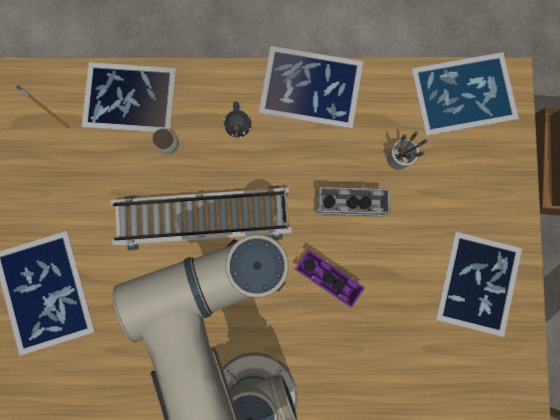

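View pics/p20z.png

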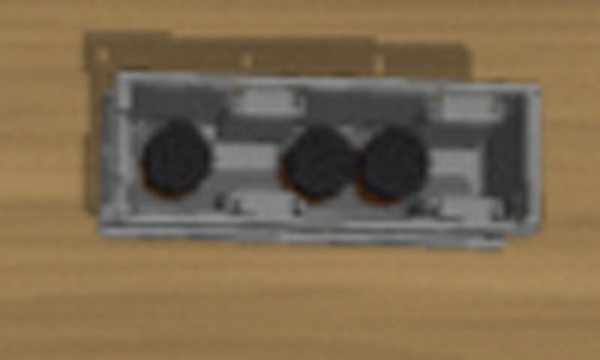

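View pics/p20y.png

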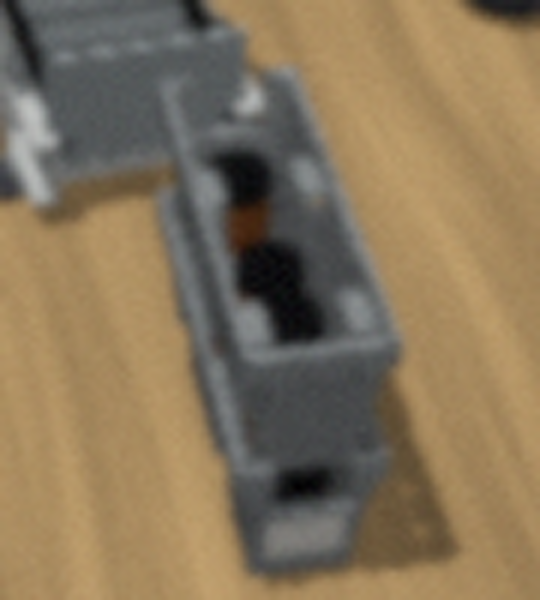

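```bash
python3 -c "
from h import *
np.set_printoptions(precision=1,suppress=True)
S=np.array([(238,358),(402,348),(300,68),(163,80)])/6+[250,220]
T=np.array([(541,236),(543,84),(117,71),(103,222)])/6+[300,175]
for n,a,b in zip(('near lowx','near highx','far highx','far lowx'),S,T): p,e=tri(a,b);print(n,p,round(e,1))
P=cast('top',T,140);print(P[:,:2],P.mean(0))
b=cast('side',np.array([(232,468),(387,458)])/6+[250,220],75);print('bench near rim',b,b.mean(0))
"
```

```text
near lowx [ 479.4 -350.1  145.3] 0.6
near highx [ 544.5 -353.2  140.9] 0.5
far highx [ 551.8 -173.2  141.4] 2.9
far lowx [ 488.9 -167.   139.2] 5.0
[[ 480.1 -351.2]
 [ 544.8 -353.5]
 [ 550.6 -173. ]
 [ 486.3 -166.5]] [ 515.5 -261.1  140. ]
bench near rim [[ 481.8 -341.3   75. ]
 [ 544.9 -348.7   75. ]] [ 513.3 -345.    75. ]
```

The upper bin's rim triangulates at 139–145 mm at all four corners; 140 is seated and about 118 would be nested. The waiting bin's base corners are at the same pixels as before. Handing in.

```bash
python3 -c "
from plant import bot
print(bot.job_done())"
```

```text
the job is handed in; nothing more can be done
None
```

I pushed the lane bin along the rollers to the end stop, turned it end for end and set it on the waiting bin's saddles. I then let go, moved the arm clear and handed the job in at about 26.5 s.

**Rolling:** I pushed with shut fingers at the +x end rim until the force rose to 13 N at the buffer. The bin sat about 3° askew to the lane. I gripped it across the rim and pressed it against the stop again (about 11 N); it stayed about 3° askew in the grip when I lifted it.

**Stacking:** Both views put the held bin within about 1 mm and 0.2° of the waiting bin before the last descent. Contact came at the expected saddle height. I pressed it down with about 9 N at most.

**Last checks:**
- The upper rim triangulates at 139–145 mm at its four corners. Seated level would be 140 and nested about 118; the spread is about what the corner picking gives.
- Its centre is about (515.5, -261), against about (516, -261) measured for the waiting bin at the start.
- The waiting bin's base corners are at the same pixels as before, to within 1 px. The bystanders and purple bins look untouched.

**What disagreed or went off plan:**
- **Tip height:** the reported tool height was about 39 mm lower than the finger tips seen in both cameras. My first push attempt at the reported height passed over the bin without touching it, so I went by the cameras from then on.
- **Waiting bin's near rim:** my last side-view reading of its y was 4 mm off an earlier one. The edge was partly hidden, and the base corners did not show a shift.
- **Joint 6:** it reached about its -3.05 limit while I moved the arm aside after release. The controller held it there, and I unwound it at once.

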